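Load the ultrasonic bath with a basket of stir bars

TASK

Clean the stir bars: take the orange-handled basket by its tab and carry it level, with all five loose bars staying in it, into the ultrasonic bath, reaching in under the leaning lid and lowering it gently until it stands flat on the tank floor. Then let go and push the lid fully shut. Leave the spare basket and everything else on the bench where it stands.

Things in the scene. Friction and masses are not known exactly. Their poses are not given: they have to be found in the camera images.
- basket: the basket to clean, ORANGE tab, with five loose stir bars in it: open steel tray 110 mm (its x) by 84 mm (its y), walls 28 mm high, 3 mm thick, dark floor 3 mm thick, parted in two by a low 4 mm wall along x. 0.15 to 0.22 kg empty, balanced under its tab, the same either way round. Origin: centre of the underside, z up
- basket_tab (a point): middle of the basket's upright orange grip tab, 60 mm above the underside over the basket's centre; the tab is 60 mm along the basket's x, 10 mm thick along its y, and reaches from 40 to 80 mm above the underside
- spare_basket: a like basket with a GREEN tab and nothing in it, same sizes and origin; not to be moved. Which basket is at which place varies
- bath: small white ultrasonic bath, dry, fixed. Body 186 (its x) by 144 mm (its y), rim 85 mm high; the open tank in its middle is 160 (x) by 114 mm (y), 50 mm deep. A blue housing 137 mm high stands at its rear, from x = 93 to 143 mm. Origin: under the tank's centre at bench level, x from the front to the hinge (away from the robot and to its right), z up
- tank_floor (a point): centre of the tank's floor, 35 mm above the bench; the basket stands here with its x along the bath's x, with 25 mm to spare at each end and 15 mm at each side
- lid (a joint): blue-edged clear hood lid: 0 = shut, positive = open (rad), stop at 1.22. It starts at 1.10 to 1.19, leaning over the tank: a gripper coming straight down meets it, one leaning back away from the hinge by 30 to 40 degrees passes under. A stiff hinge (0.5 N m) holds it where it is left; pushing its lip down with 2 to 6 N shuts it
- lid_hinge (a point): middle of the lid's hinge line, which runs along the bath's y, 137 mm above the bench, 92 mm from the bath's origin along its x. The lid's flat top reaches 190 mm forward from it and is 144 mm wide; skirts about 50 mm deep hang from its front and sides. Shut, its top is level with the hinge line and clears the basket's tab
- lid_lip (a point): middle of the lip at the lid's front edge, on its top face, 199 mm from the hinge line; the lip is 18 mm deep, 70 mm wide along the hinge direction and 6 mm thick
- bar1: a loose white plastic stir bar, a round rod 30 mm long and 10 mm in diameter with rounded ends, 12 g; it can roll in the basket. Origin at its middle, x along it
- bar2: a loose white plastic stir bar, a round rod 36 mm long and 10 mm in diameter with rounded ends, 12 g; it can roll in the basket. Origin at its middle, x along it
- bar3: a loose white plastic stir bar, a round rod 30 mm long and 10 mm in diameter with rounded ends, 12 g; it can roll in the basket. Origin at its middle, x along it
- bar4: a loose white plastic stir bar, a round rod 36 mm long and 10 mm in diameter with rounded ends, 12 g; it can roll in the basket. Origin at its middle, x along it
- bar5: a loose white plastic stir bar, a round rod 30 mm long and 10 mm in diameter with rounded ends, 12 g; it can roll in the basket. Origin at its middle, x along it
- wash_bottle: bystander: white bottle with a blue cap, 64 mm across, 170 mm high; origin centre of underside
- amber_bottle: bystander: amber glass bottle, 68 mm across, 150 mm high; origin centre of underside
- beaker: bystander: glass beaker, 72 mm across, 95 mm high; origin centre of underside
- tip_box: bystander: blue box of yellow pipette tips, 120 by 85 mm, 63 mm high; origin centre of underside
- dipper: bystander: red dipper, a cup 112 mm across and 65 mm high with a handle along its x to 168 mm from the centre and 78 mm high; origin centre of underside
- spatula: bystander: lab spatula 190 mm long lying flat along its x; origin at its middle
Things that resemble listed ones, but are neither listed nor needed, are in the scene too. What is shaped like the basket but purple is not meant.

How it is judged (in metres and radians):
On the way:
1. the basket stands flat on the tank floor with all five bars in it, let go, the lid still open (over 0.7 rad) (x of basket in the frame of bath between -0.05 and 0.05 m and y of basket in the frame of bath between -0.035 and 0.035 m and z of basket in the frame of bath between 0.028 and 0.041 m and angle between basket's own z axis and vertical below 0.08 rad and linear speed of basket below 0.05 m/s and x of bar1 in the frame of basket between -0.055 and 0.055 m and y of bar1 in the frame of basket between -0.043 and 0.043 m and z of bar1 in the frame of basket between -0.004 and 0.03 m and x of bar2 in the frame of basket between -0.055 and 0.055 m and y of bar2 in the frame of basket between -0.043 and 0.043 m and z of bar2 in the frame of basket between -0.004 and 0.03 m and x of bar3 in the frame of basket between -0.055 and 0.055 m and y of bar3 in the frame of basket between -0.043 and 0.043 m and z of bar3 in the frame of basket between -0.004 and 0.03 m and x of bar4 in the frame of basket between -0.055 and 0.055 m and y of bar4 in the frame of basket between -0.043 and 0.043 m and z of bar4 in the frame of basket between -0.004 and 0.03 m and x of bar5 in the frame of basket between -0.055 and 0.055 m and y of bar5 in the frame of basket between -0.043 and 0.043 m and z of bar5 in the frame of basket between -0.004 and 0.03 m and value of joint lid above 0.7 rad and contact force between the fingers and basket below 0.1 N), for 0.2 s.
At the end, for the whole second after the job is handed in: The orange basket rests on the tank floor (underside 28 to 41 mm above the bench, within 50 mm in x and 35 mm in y of the tank's centre, tilted less than 0.08 rad, still), all five bars lie inside its walls, and the lid is shut (below 0.05 rad) (x of basket in the frame of bath between -0.05 and 0.05 m and y of basket in the frame of bath between -0.035 and 0.035 m and z of basket in the frame of bath between 0.028 and 0.041 m and angle between basket's own z axis and vertical below 0.08 rad and linear speed of basket below 0.05 m/s and x of bar1 in the frame of basket between -0.055 and 0.055 m and y of bar1 in the frame of basket between -0.043 and 0.043 m and z of bar1 in the frame of basket between -0.004 and 0.03 m and x of bar2 in the frame of basket between -0.055 and 0.055 m and y of bar2 in the frame of basket between -0.043 and 0.043 m and z of bar2 in the frame of basket between -0.004 and 0.03 m and x of bar3 in the frame of basket between -0.055 and 0.055 m and y of bar3 in the frame of basket between -0.043 and 0.043 m and z of bar3 in the frame of basket between -0.004 and 0.03 m and x of bar4 in the frame of basket between -0.055 and 0.055 m and y of bar4 in the frame of basket between -0.043 and 0.043 m and z of bar4 in the frame of basket between -0.004 and 0.03 m and x of bar5 in the frame of basket between -0.055 and 0.055 m and y of bar5 in the frame of basket between -0.043 and 0.043 m and z of bar5 in the frame of basket between -0.004 and 0.03 m and value of joint lid below 0.05 rad); the robot touches nothing.
It fails at once if the orange basket tipped more than 20 degrees (0.35 rad) (angle between basket's own z axis and vertical above 0.35 rad).
It fails at once if the basket dropped into the tank (faster than 0.45 m/s within 60 mm of its floor) (linear speed of basket above 0.45 m/s and z of basket in the frame of bath below 0.095 m and horizontal distance between basket and tank_floor below 0.1 m).
It fails at once if the spare basket or another bystander moved more than 30 mm (distance of any of spare_basket, wash_bottle, amber_bottle, beaker, tip_box, dipper, spatula from where it was at the start of the episode above 0.03 m).
It also fails if it takes over 64 s, if anything falls off the work surface, if the arm or the gripper's body presses on something with over 40 N, if the wrist force passes 120 N, or if a joint passes its speed limit or range.

ROBOT

A 6-joint arm with a two-finger parallel gripper is mounted at the origin on the work surface. World frame = base frame: x ahead of the robot, y to its left, z up, the work surface at z = 0. Lengths are in m, angles in degrees, forces in N, time in s.
With the tool pointing down it reaches from about 0.35 to 0.8 m from the base axis. Payload 7.3 kg.
Tool frame: the origin (TCP) lies at the centre of the arm's flange, where the gripper is bolted on; the fingertips stand manip.tips_ahead ahead of it and the grasp point (between the pads) lies 155 mm ahead of it (manip.tips_ahead is the distance from the TCP to the fingertips, in m); z points along the fingers, y is the line along which they close (so a half turn about z gives the same grasp; the last joint's range is limited). The gripper opens to 85 mm and grips with 20 to 120 N. Pads are 22 mm wide; open, the fingers measure 114 mm over their backs; the gripper's body (76 mm by 85 mm) begins 54 mm behind the grasp point. The pads swing forward as they close: fully open they stand 13 mm farther back than shut.
Start: joints at [-83.652, 19.595, 87.324, -0, 73.075, -8.365], TCP at [0.133, -0.508, 0.405] pointing down, gripper open.
Joint ranges: [-145.02, 145.02], [-44.19, 115.74], [2.07, 154.8], [-57.11, 237.11], [16.16, 152.29], [-177.93, 177.93]. Speed limits (degrees/s): [147.25, 147.25, 180, 180, 180, 180].

INTERFACE

Orientations are given as a 3x3 rotation matrix whose columns are the frame's x, y, z axes.
In Python, from cell import manip gives the robot as it stands.
- The arm moves only by the tool send_rows, never from a script. Its argument "moves" is text: rows parted by semicolons, each of 7 numbers parted by spaces: the gripper command: -1 is shut, 1 is fully open, values between are in proportion, then the shift along the world's x, y, z in mm, then the turn, a rotation vector about the world's x, y, z in degrees. A call has exactly 8 rows; each row is the pose to reach, as a shift and turn from the pose commanded when the call began; what a row does not reach only later rows make up. A row lasts 1/8 s, in which the tool goes at most 62.5 mm and 10.7 degrees, less where a joint would pass 70% of its speed; a pose out of reach is approached as far as the arm can. A call with a gripper value outside its range is refused whole. The fingers move at their own pace and stop on an object; "squeeze" is the grip in N (left out, the last holds). Time passes only in rows, so rows that repeat a pose let the fingers close, or fill a call up. It gives the time, the measured TCP pose, the force, the opening and the grip force at its end, in the units of the state.
- manip.sense(): the state, without advancing time (a new reading comes with each control period).
- manip.snapshot(name): name is "side" or "top" or "wrist"; returns a dict with "img" (420x560x3 uint8, blue, green, red), "intrinsics" (3x3 intrinsics, pixels), "D" ([k1, k2, p1, p2, k3] as OpenCV has them; the pictures are not rectified), "rvec" (rotation vector, rad) and "tvec" (3), from world to camera coordinates, as OpenCV has them; the wrist camera has in their place "hand_eye" (4x4, takes a point from camera to tool coordinates, whose origin is the TCP and whose axes are the flange's). Camera axes: x right, y down, z forward; pixel columns grow to the right and rows downward; lengths in m; the calibration is good to about 2 mm. A picture is of the moment at which its call begins: read the wrist's pose just before it. There is no depth.
- manip.sign_off(): hands the job in; it is judged then, once.
Trained networks look in a picture, given as the dict that the camera call returned (one of the last four; its "shot" number tells which), for a name from the list of things; names that differ only in an ending like _2 or _b are one class to them, and where a whole thing is asked for, a point or a joint stands for the part that bears it (a point fixed in the world has none). Each returns a list of dicts, best first, with "confidence" (0 to 1); they miss things now and then, are a little off and sometimes report something else, mostly with a low value. They report only what shows in the picture. A call takes as long as a camera call. They do not tell look-alikes from the thing itself.
- manip.trace(picture, name): "region" (420x560 bool, what is visible of it) and "pixel" ([column, row] in pixels, amid what is visible of it).
The state is a dict: "clock": time; "q": joint angles; "joint_vel": joint speeds; "joint_torque": joint torques, N m; "tool_pos": TCP position; "orientation": TCP orientation; "contact_force": force on the tool from outside, world axes, zero at the start; "ft_torque": the same for the moment, N m; "finger_gap": opening from 0.0 (shut) to 1.0 (fully open); "finger_force": force on a finger pad.
Only numpy, scipy, OpenCV 4.12 (cv2) and the standard library are available. Lean on these libraries where they do the work, as an engineer would, in place of code of your own. Each camera call takes 0.05 s, during which the arm holds its last target. There are 200 camera calls.

## Working session

There is one attempt and no reset: what is moved stays moved. The work goes in short steps, Python scripts to look and compute and a tool call to move; the robot and the scene stay as the last step left them, time stands still between calls to the robot, and variables do not carry over. Pictures are saved under pics/ and viewed, at most 10 in all, crops included, and the job is handed in when it is done.

Besides the shell and the picture viewer there is one more tool, called after ">>>" as a command line: name --argument value ..., lists and objects as JSON in quotes. send_rows: Moves the arm, as the interface text tells. Its arguments: {"type":"object","properties":{"moves":{"type":"string"},"squeeze":{"type":"number"}},"required":["moves"]}

```bash
mkdir -p pics; ls; cat > h.py <<'E'
import numpy as np, cv2
from cell import manip
def ray(s,px):
    K,D=np.array(s["intrinsics"]),np.array(s["D"])
    u=cv2.undistortPoints(np.array([[px]],float),K,D)[0,0]
    d=np.array([u[0],u[1],1.])
    if "hand_eye" in s:
        H=np.array(s["hand_eye"]); st=s["st"]
        R=np.array(st["orientation"]); p=np.array(st["tool_pos"])
        return R@H[:3,3]+p, R@H[:3,:3]@d
    R=cv2.Rodrigues(np.array(s["rvec"],float))[0]; t=np.array(s["tvec"],float).ravel()
    return -R.T@t, R.T@d
def at_z(s,px,z):
    o,d=ray(s,px); return o+d*(z-o[2])/d[2]
def tri(a,pa,b,pb):
    o1,d1=ray(a,pa);o2,d2=ray(b,pb);d1=d1/np.linalg.norm(d1);d2=d2/np.linalg.norm(d2)
    A=np.c_[d1,-d2];x=np.linalg.lstsq(A,o2-o1,rcond=None)[0]
    p,q=o1+x[0]*d1,o2+x[1]*d2
    return (p+q)/2,np.linalg.norm(p-q)
def snap(n):
    st=manip.sense(); s=manip.snapshot(n); s["st"]=st; return s
E
python3 - <<'E'
from h import *
st=manip.sense(); print(st["tool_pos"],manip.tips_ahead); print(np.round(st["orientation"],3))
S={}
for n in("side","top"):
    s=snap(n); S[n]=s; cv2.imwrite(f"pics/{n}0.png",s["img"])
    print(n,np.round(ray(s,[280,210])[0],3))
    for k in("basket","basket_tab","spare_basket","bath","lid_lip","lid","tip_box","amber_bottle","wash_bottle","beaker","dipper","spatula"):
        for d in manip.trace(s,k)[:2]:
            print(k,round(d["confidence"],2),np.round(d["pixel"]),int(d["region"].sum()), np.round(at_z(s,d["pixel"],0.05),3))
E
```

```text
pics
[ 0.13333422 -0.50764496  0.40399727] 0.1734
[[ 0.967  0.254 -0.   ]
 [ 0.254 -0.967  0.002]
 [ 0.    -0.002 -1.   ]]
side [1.555 0.797 0.969]
basket 0.94 [306. 234.] 846 [0.504 0.145 0.05 ]
basket 0.63 [457. 278.] 1130 [0.434 0.615 0.05 ]
basket_tab 0.72 [455. 279.] 1136 [0.442 0.611 0.05 ]
basket_tab 0.6 [308. 232.] 898 [0.492 0.145 0.05 ]
spare_basket 0.66 [207. 162.] 1892 [ 0.333 -0.44   0.05 ]
spare_basket 0.6 [361. 266.] 966 [0.542 0.362 0.05 ]
bath 0.59 [212. 202.] 5282 [ 0.538 -0.223  0.05 ]
lid_lip 0.87 [206. 162.] 1993 [ 0.333 -0.442  0.05 ]
lid_lip 0.37 [293. 281.] 896 [0.711 0.236 0.05 ]
lid 0.98 [208. 167.] 1925 [ 0.359 -0.407  0.05 ]
lid 0.66 [210. 202.] 5274 [ 0.542 -0.231  0.05 ]
tip_box 0.49 [228. 181.] 221 [ 0.397 -0.273  0.05 ]
amber_bottle 0.91 [291. 282.] 953 [0.718 0.234 0.05 ]
wash_bottle 0.81 [253. 265.] 1037 [0.72  0.103 0.05 ]
beaker 0.68 [334. 289.] 882 [0.672 0.345 0.05 ]
dipper 0.97 [145. 189.] 872 [ 0.616 -0.489  0.05 ]
spatula 0.93 [379. 228.] 470 [0.345 0.324 0.05 ]
top [0.339 0.03  1.825]
basket 0.91 [124. 255.] 795 [0.404 0.583 0.05 ]
basket 0.78 [260. 231.] 620 [0.481 0.108 0.05 ]
basket_tab 0.78 [260. 235.] 665 [0.466 0.11  0.05 ]
basket_tab 0.59 [125. 257.] 798 [0.396 0.581 0.05 ]
spare_basket 0.83 [195. 227.] 740 [0.497 0.333 0.05 ]
spare_basket 0.67 [343. 199.] 3746 [ 0.584 -0.183  0.05 ]
bath 0.96 [345. 197.] 3602 [ 0.593 -0.19   0.05 ]
bath 0.23 [349. 189.] 1748 [ 0.619 -0.205  0.05 ]
lid_lip 0.96 [348. 188.] 1747 [ 0.623 -0.201  0.05 ]
lid 0.73 [347. 188.] 1769 [ 0.623 -0.197  0.05 ]
tip_box 0.88 [393. 257.] 915 [ 0.381 -0.347  0.05 ]
amber_bottle 0.81 [219. 159.] 378 [0.737 0.25  0.05 ]
wash_bottle 0.91 [260. 154.] 369 [0.752 0.105 0.05 ]
beaker 0.73 [184. 174.] 390 [0.684 0.372 0.05 ]
beaker 0.28 [220. 159.] 405 [0.737 0.245 0.05 ]
dipper 0.9 [433. 194.] 1026 [ 0.597 -0.496  0.05 ]
spatula 0.67 [208. 285.] 607 [0.295 0.292 0.05 ]
```

View pics/side0.png

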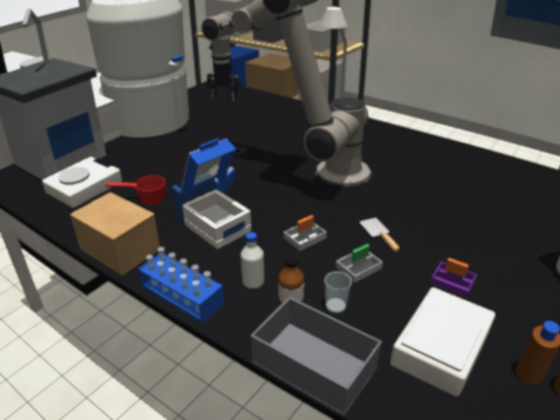

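View pics/top0.png

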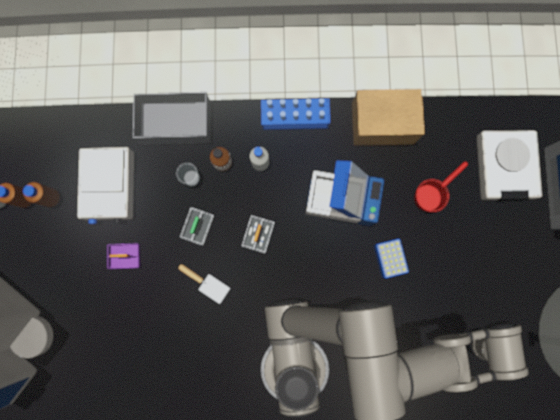

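The side view shows the orange basket near (305,232), the green spare at (360,262), and the bath with its leaning lid at (215,200). In the top view the orange basket is at (258,234) and the bath at (345,195), with its hinge to the right. The purple look-alike is at (123,256).

```bash
python3 - <<'E'
from h import *
S={n:snap(n) for n in("side","top")}
top=S["top"]
c=top["img"][145:265,230:400]; cv2.imwrite("pics/crop.png",cv2.resize(c,None,fx=4.7,fy=4.7,interpolation=cv2.INTER_CUBIC))
ct={}
for n,(x0,y0,x1,y1) in {"top":(235,210,285,260),"side":(285,210,330,250)}.items():
    hsv=cv2.cvtColor(S[n]["img"],cv2.COLOR_BGR2HSV); m=np.zeros(hsv.shape[:2],np.uint8)
    m[y0:y1,x0:x1]=cv2.inRange(hsv,(3,150,90),(20,255,255))[y0:y1,x0:x1]
    ys,xs=np.nonzero(m); ct[n]=[xs.mean(),ys.mean()]; print(n,len(xs),ct[n])
    if n=="top":
        P=np.array([at_z(top,p,.08)[:2] for p in zip(xs.astype(float),ys)]); C=np.cov(P.T); w,v=np.linalg.eigh(C); print("tab",P.mean(0),np.degrees(np.arctan2(v[1,1],v[0,1])),4*np.sqrt(w))
print(tri(top,ct["top"],S["side"],ct["side"]))
E
```

```text
top 20 [np.float64(257.9), np.float64(233.45)]
tab [0.46858312 0.11425213] 163.9766562749348 [0.00680101 0.0599489 ]
side 168 [np.float64(304.9642857142857), np.float64(222.25595238095238)]
(array([0.46904183, 0.11650279, 0.06204111]), np.float64(0.003266065220475887))
```

View pics/crop.png

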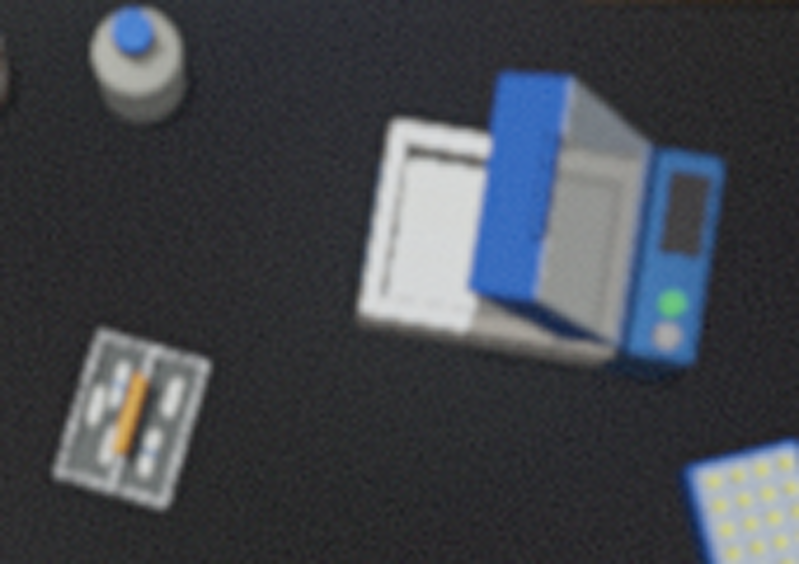

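The crop shows the basket at crop (130,420), with its tab long axis near vertical. The bath's front rim corners are at (392,120) and (358,325). The housing's top corners are at (655,150), (722,157), (693,365) and (625,360).

```bash
python3 - <<'E'
from h import *
from scipy.optimize import least_squares
top=snap("top")
px=lambda c,r:[230+(c+.5)/4.7-.5,145+(r+.5)/4.7-.5]
obs=[(392,118,-93,72,85),(357,326,-93,-72,85),(655,149,93,72,137),(723,157,143,72,137),(694,366,143,-72,137),(624,360,93,-72,137)]
W=np.array([at_z(top,px(c,r),z/1e3)[:2] for c,r,_,_,z in obs]); L=np.array([[x,y] for _,_,x,y,_ in obs])/1e3
print(W.round(3))
def f(p):
    c,s=np.cos(p[2]),np.sin(p[2]); return ((L@np.array([[c,s],[-s,c]])+p[:2])-W).ravel()
r=least_squares(f,[.6,-.15,-1.6]); print(r.x[:2],np.degrees(r.x[2])); print((r.fun*1e3).round(1))
a=r.x[2];o=r.x[:2];X=np.array([np.cos(a),np.sin(a)])
for t in(1.10,1.15,1.19):
    print("lip",t,o+X*(.092-.199*np.cos(t)),.137+.199*np.sin(t))
E
```

```text
[[ 0.684 -0.078]
 [ 0.532 -0.049]
 [ 0.648 -0.261]
 [ 0.641 -0.309]
 [ 0.493 -0.282]
 [ 0.498 -0.233]]
[ 0.59116983 -0.15526792] -100.3036339137403
[-5.4  1.8  5.4 -1.8 -2.4  1.3 -4.7  0.1  1.7 -0.8  5.5 -0.6]
lip 1.1 [ 0.59085961 -0.15697432] 0.3143502646522257
lip 1.15 [ 0.58925401 -0.16580619] 0.31864002411184367
lip 1.19 [ 0.58794316 -0.17301669] 0.32174542448258414
```

```bash
cat >> h.py <<'E'
from scipy.spatial.transform import Rotation as Ro
def plan(pt,head,tilt,back=0.,ahead=.155,verbose=1):
    "grasp point pt, basket x heading (deg), tilt (deg), back off along tool axis"
    h,t=np.radians([head,tilt]); b=np.array([np.cos(h),np.sin(h),0])
    z=b*np.sin(t)-np.array([0,0,np.cos(t)]); y=-np.array([-np.sin(h),np.cos(h),0]); x=np.cross(y,z)
    R=np.c_[x,y,z]; st=manip.sense(); R0=np.array(st["orientation"])
    p=np.array(pt)-z*(ahead+back)
    print("TCP",p.round(4),"shift",((p-st["tool_pos"])*1e3).round(1),"rv",np.degrees(Ro.from_matrix(R@R0.T).as_rotvec()).round(1))
    return p,R
E
python3 - <<'E'
from h import *
s=snap("wrist"); print(np.round(s["hand_eye"],3))
plan([.469,.115,.062],-16,36,.1)
E
```

```text
[[ 0.001 -0.957 -0.291  0.073]
 [ 1.     0.001 -0.     0.   ]
 [ 0.    -0.291  0.957  0.032]
 [ 0.     0.     0.     1.   ]]
TCP [0.3249 0.1563 0.2683] shift [ 191.6  664.1 -136.4] rv [ -0.4 -36.4 -29.7]
```

>>> send_rows --moves "1 30 45 10 0 0 0; 1 60 90 15 0 0 0; 1 95 135 15 0 0 0; 1 130 180 15 0 0 0; 1 165 225 15 0 0 0; 1 195 270 15 0 0 0; 1 220 315 15 0 0 0; 1 240 360 15 0 0 0"

```text
clock: 2.5
tool_pos: [0.374, -0.1462, 0.4199]
orientation: [[0.967, 0.254, 0.001], [0.254, -0.967, -0.0], [0.001, 0.001, -1.0]]
contact_force: [0.2, -0.6, -0.3]
finger_gap: 1.003
finger_force: 0.0
```

```bash
python3 - <<'E'
from h import *
st=manip.sense();print(st["tool_pos"],np.round(st["q"],1))
plan([.469,.115,.062],-16,36,.1)
E
```

```text
[ 0.3740402  -0.14616791  0.4199146 ] [-32.3   5.7 103.2   0.   71.1  43. ]
TCP [0.3249 0.1563 0.2683] shift [ -49.1  302.5 -151.6] rv [ -0.4 -36.4 -29.7]
```

```bash
sed -i 's/y=-np.array(\[-np.sin(h)/y=np.array([-np.sin(h)/' h.py; python3 - <<'E'
from h import *
p,R=plan([.469,.115,.062],-16,36,.1)
E
```

```text
TCP [0.3249 0.1563 0.2683] shift [ -49.1  302.5 -151.6] rv [-48.2   0.6 142.9]
```

>>> send_rows --moves "1 0 30 0 0 0 10; 1 0 60 0 0 0 20; 1 0 90 0 0 0 30; 1 0 120 0 0 0 40; 1 0 150 0 0 0 50; 1 0 180 0 0 0 60; 1 0 200 0 0 0 70; 1 0 220 0 0 0 80"

```text
clock: 3.5
tool_pos: [0.3732, 0.073, 0.4199]
orientation: [[-0.088, 0.996, 0.001], [0.996, 0.088, -0.0], [-0.0, 0.001, -1.0]]
contact_force: [0.3, -0.2, -0.2]
finger_gap: 1.003
finger_force: 0.0
```

>>> send_rows --moves "1 0 10 -10 0 0 10; 1 0 20 -20 0 0 20; 1 0 30 -30 0 0 30; 1 0 40 -40 0 0 40; 1 -10 50 -50 0 0 50; 1 -20 60 -60 0 0 60; 1 -30 70 -70 0 0 70; 1 -40 80 -80 0 0 70"

```text
clock: 4.5
tool_pos: [0.333, 0.1526, 0.3395]
orientation: [[-0.964, 0.265, 0.001], [0.265, 0.964, 0.0], [-0.0, 0.0, -1.0]]
contact_force: [0.7, 0.5, -0.7]
finger_gap: 1.0
finger_force: 0.0
```

```bash
python3 - <<'E'
from h import *
p,R=plan([.469,.115,.062],-16,36,.1); print(np.round(manip.sense()["q"],1))
E
```

```text
TCP [0.3249 0.1563 0.2683] shift [ -8.1   3.7 -71.2] rv [ -9.7 -34.6  -0.6]
[ 12.6   7.4 115.6   0.   57.  -62. ]
```

>>> send_rows --moves "1 -1 0 -9 -1.2 -4.3 0; 1 -2 1 -18 -2.4 -8.6 0; 1 -3 1 -27 -3.6 -13 0; 1 -4 2 -36 -4.8 -17.3 0; 1 -5 2 -45 -6 -21.6 0; 1 -6 3 -54 -7.2 -26 0; 1 -7 3 -63 -8.4 -30.3 0; 1 -8 4 -71 -9.7 -34.6 -0.6"

```text
clock: 5.5
tool_pos: [0.3315, 0.1565, 0.291]
orientation: [[-0.796, 0.28, 0.537], [0.233, 0.96, -0.155], [-0.559, 0.002, -0.829]]
contact_force: [2.7, -0.3, 2.2]
finger_gap: 1.0
finger_force: 0.0
```

```bash
python3 - <<'E'
from h import *
s=snap("wrist"); cv2.imwrite("pics/w1.png",s["img"]); print(np.round(s["st"]["q"],1))
plan([.469,.115,.062],-16,36,.1)
hsv=cv2.cvtColor(s["img"],cv2.COLOR_BGR2HSV); m=cv2.inRange(hsv,(3,150,90),(20,255,255))
n,lab,stt,cen=cv2.connectedComponentsWithStats(m)
for i in range(1,n):
    if stt[i,4]>100:
        ys,xs=np.nonzero(lab==i); q=cv2.boxPoints(cv2.minAreaRect(np.c_[xs,ys].astype(np.float32)))
        print(stt[i],cen[i],q.round(0).tolist(),[at_z(s,x,.08).round(4) for x in q],at_z(s,cen[i],.06))
E
```

```text
[ 20.6   9.7 128.7 -57.1  23.5  -3.2]
TCP [0.3249 0.1563 0.2683] shift [ -7.8  -0.8 -24.7] rv [-0.8 -1.6  0.4]
[279 160  16  57 529] [286.38185255 180.95652174] [[279.0, 160.0], [294.0, 160.0], [294.0, 216.0], [279.0, 216.0]] [array([0.4112, 0.1324, 0.08  ]), array([0.4137, 0.1409, 0.08  ]), array([0.4659, 0.1276, 0.08  ]), array([0.4628, 0.1172, 0.08  ])] [0.44927623 0.12675143 0.06      ]
[278 217  17  33 143] [285.04195804 235.84615385] [[278.0, 217.0], [294.0, 217.0], [294.0, 249.0], [278.0, 249.0]] [array([0.4637, 0.1162, 0.08  ]), array([0.467 , 0.1273, 0.08  ]), array([0.509 , 0.1166, 0.08  ]), array([0.5053, 0.1038, 0.08  ])] [0.51645499 0.10704276 0.06      ]
[401 262  45  15 365] [421.92328767 267.75890411] [[400.0, 265.0], [444.0, 259.0], [445.0, 271.0], [402.0, 277.0]] [array([0.5609, 0.2011, 0.08  ]), array([0.5613, 0.2374, 0.08  ]), array([0.5845, 0.2409, 0.08  ]), array([0.5849, 0.2025, 0.08  ])] [0.61209291 0.22729731 0.06      ]
```

View pics/w1.png

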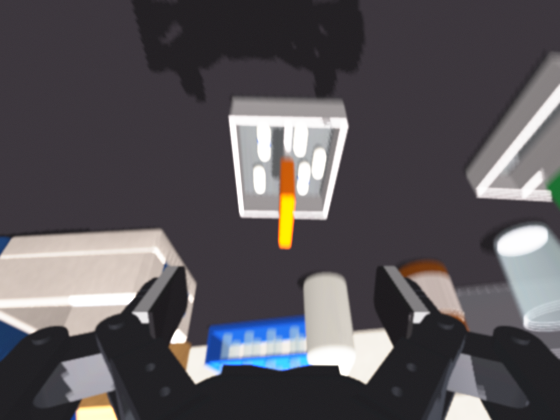

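The wrist view shows the basket at (288,160) with its tab at (287,200) and all five bars inside. Joint 4 stopped at its limit because an outward tilt this close to the base runs into the wrist limits. I'll grasp with the hand on the far side, leaning the other way.

>>> send_rows --moves "1 10 0 10 2.5 8.7 0; 1 25 0 25 5 17.4 0; 1 40 0 40 7.5 26 0; 1 60 0 60 9.7 34.6 0; 1 90 -5 80 9.7 34.6 0; 1 120 -10 100 9.7 34.6 0; 1 150 -20 110 9.7 34.6 0; 1 170 -30 110 9.7 34.6 0"

```text
clock: 6.55
tool_pos: [0.5038, 0.1261, 0.4027]
orientation: [[-0.961, 0.276, -0.029], [0.275, 0.961, 0.005], [0.03, -0.003, -1.0]]
contact_force: [0.3, -0.2, -0.4]
finger_gap: 0.998
finger_force: 0.0
```

>>> send_rows --moves "1 0 0 0 0 0 -10.7; 1 0 0 0 0 0 -21.4; 1 0 0 0 0 0 -32; 1 0 0 0 0 0 -42.7; 1 0 0 0 0 0 -53; 1 0 0 0 0 0 -64; 1 0 0 0 0 0 -75; 1 0 0 0 0 0 -85"

```text
clock: 7.55
tool_pos: [0.5025, 0.1265, 0.4019]
orientation: [[0.197, 0.98, 0.003], [0.98, -0.197, 0.032], [0.032, -0.004, -0.999]]
contact_force: [0.0, -0.2, -0.8]
finger_gap: 1.0
finger_force: 0.0
```

>>> send_rows --moves "1 0 0 0 0 0 -10.7; 1 0 0 0 0 0 -21.4; 1 0 0 0 0 0 -32; 1 0 0 0 0 0 -42.7; 1 0 0 0 0 0 -53; 1 0 0 0 0 0 -64; 1 0 0 0 0 0 -75; 1 0 0 0 0 0 -85"

```text
clock: 8.55
tool_pos: [0.5025, 0.1265, 0.4019]
orientation: [[0.993, -0.11, 0.032], [-0.11, -0.994, 0.0], [0.032, -0.004, -0.999]]
contact_force: [0.3, -0.1, 0.5]
finger_gap: 1.002
finger_force: 0.0
```

```bash
python3 - <<'E'
from h import *
print(np.round(manip.sense()["q"],1));plan([.469,.115,.062],164,36,.1)
E
```

```text
[  5.7  18.6  89.3  -0.2  70.3 102.1]
TCP [0.6131 0.0737 0.2683] shift [ 110.6  -52.8 -133.6] rv [ 7.1 37.2 -9.2]
```

>>> send_rows --moves "1 14 -7 -10 0.9 4.7 -1.2; 1 28 -13 -25 1.8 9.3 -2.3; 1 42 -20 -40 2.7 14 -3.5; 1 55 -26 -60 3.6 18.6 -4.6; 1 69 -33 -80 4.4 23.2 -5.8; 1 83 -40 -100 5.3 27.9 -6.9; 1 97 -46 -117 6.2 32.5 -8; 1 110.6 -52.8 -133.6 7.1 37.2 -9.2"

```text
clock: 9.55
tool_pos: [0.6136, 0.0736, 0.2675]
orientation: [[0.778, -0.271, -0.568], [-0.217, -0.963, 0.162], [-0.59, -0.003, -0.807]]
contact_force: [0.3, -0.5, -0.3]
finger_gap: 1.001
finger_force: 0.0
```

```bash
python3 - <<'E'
from h import *
s=snap("wrist"); cv2.imwrite("pics/w2.png",s["img"]); print(np.round(s["st"]["q"],1))
hsv=cv2.cvtColor(s["img"],cv2.COLOR_BGR2HSV); m=cv2.inRange(hsv,(3,150,90),(22,255,255))
n,lab,stt,cen=cv2.connectedComponentsWithStats(m)
for i in range(1,n):
    if stt[i,4]>60: print(stt[i],cen[i],at_z(s,cen[i],.06),at_z(s,cen[i],.08))
# predicted tab corners
K=np.array(s["intrinsics"]);H=np.array(s["hand_eye"]);R=np.array(s["st"]["orientation"]);p=np.array(s["st"]["tool_pos"])
for P in([.469,.115,.06],[.469,.115,.08],[.469-.03*.961,.115+.03*.276,.08],[.469+.03*.961,.115-.03*.276,.08],[.469,.115,.0]):
    c=H[:3,:3].T@(R.T@(np.array(P)-p)-H[:3,3]); print(P,cv2.projectPoints(c[None],np.zeros(3),np.zeros(3),K,np.array(s["D"]))[0].ravel().round())
plan([.469,.115,.062],164,36,0)
E
```

```text
[ -2.1  45.7  68.1   8.3 101.4 102.6]
[267 168  15  44 559] [274.27549195 188.95706619] [0.50028292 0.10958796 0.06      ] [0.5225154  0.10267918 0.08      ]
[265 224  17  35 102] [273.8627451  243.53921569] [0.43364619 0.12972818 0.06      ] [0.46557477 0.11988886 0.08      ]
[0.469, 0.115, 0.06] [279. 217.]
[0.469, 0.115, 0.08] [279. 240.]
[0.44016999999999995, 0.12328, 0.08] [279. 260.]
[0.49783, 0.10672000000000001, 0.08] [279. 215.]
[0.469, 0.115, 0.0] [280. 160.]
TCP [0.5566 0.0899 0.1874] shift [-57.6  17.5 -77. ] rv [-0.2 -0.5 -0.2]
```

View pics/w2.png

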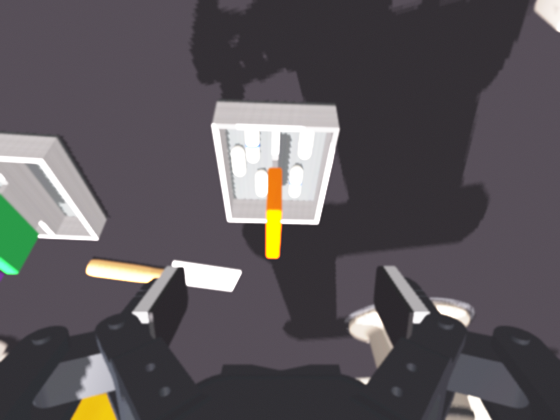

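The tab top face is centred at (274,234), against a prediction of (279,240). That is about 4 mm off, and I'll include the correction in the approach.

>>> send_rows --moves "1 -9 3 -12 0 0 0; 1 -18 6 -25 0 0 0; 1 -27 10 -38 0 0 0; 1 -36 13 -50 0 0 0; 1 -43 15 -60 0 0 0; 1 -49 17.5 -68 0 0 0; 1 -53.5 19.5 -75 0 0 0; 1 -53.5 19.5 -75 0 0 0"

```text
clock: 10.6
tool_pos: [0.5593, 0.0933, 0.1932]
orientation: [[0.779, -0.268, -0.566], [-0.214, -0.963, 0.161], [-0.589, -0.004, -0.808]]
contact_force: [-0.3, 0.5, -0.7]
finger_gap: 0.994
finger_force: 0.0
```

>>> send_rows --moves "0.2 0 0 0 0 0 0; -0.2 0 0 0 0 0 0; -0.5 0 0 0 0 0 0; -0.7 0 0 0 0 0 0; -1 0 0 0 0 0 0; -1 0 0 0 0 0 0; -1 0 0 0 0 0 0; -1 0 0 0 0 0 0" --squeeze 60

```text
clock: 11.6
tool_pos: [0.5597, 0.0932, 0.1938]
orientation: [[0.78, -0.268, -0.565], [-0.214, -0.963, 0.161], [-0.588, -0.005, -0.809]]
contact_force: [1.0, 1.7, 3.1]
finger_gap: 0.111
finger_force: 58.7
```

>>> send_rows --moves "-1 0 0 2 0 0 0; -1 0 0 5 0 0 0; -1 0 0 8 0 0 0; -1 0 0 12 0 0 0; -1 0 0 16 0 0 0; -1 0 0 20 0 0 0; -1 0 0 25 0 0 0; -1 0 0 30 0 0 0"

```text
clock: 12.6
tool_pos: [0.5596, 0.0931, 0.224]
orientation: [[0.78, -0.268, -0.565], [-0.214, -0.963, 0.161], [-0.588, -0.005, -0.809]]
contact_force: [0.6, -0.9, -2.3]
finger_gap: 0.109
finger_force: 58.4
```

```bash
python3 - <<'E'
from h import *
s=snap("wrist"); print(s["st"]["tool_pos"],s["st"]["contact_force"],s["st"]["ft_torque"],s["st"]["finger_gap"]); t=snap("side")
cv2.imwrite("pics/w3.png",np.hstack([cv2.resize(s["img"],(400,300)),cv2.resize(t["img"][150:290,230:420],(400,300),interpolation=cv2.INTER_CUBIC)]))
E
```

```text
[0.55961476 0.09311931 0.22398385] [ 0.64303682 -0.85005169 -2.34214925] [-0.0864663  -0.49826625  0.01580126] 0.10866786982663199
```

View pics/w3.png

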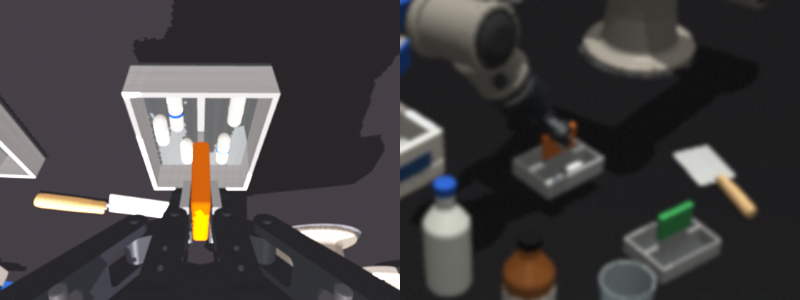

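The grip is good: the wrist image shows the basket lifted level with all five bars in it. Next I'll work out the carry rows.

```bash
cat >> h.py <<'E'
O=np.array([.591,-.155]);A=np.radians(-100.3);BX=np.array([np.cos(A),np.sin(A)]);BY=np.array([-BX[1],BX[0]])
def B(x,y,z): return np.r_[O+BX*x+BY*y,z]
def tabmid(st): return np.array(st["tool_pos"])+.155*np.array(st["orientation"])[:,2]-[0,0,.008]
E
python3 - <<'E'
from h import *
st=manip.sense();R=np.array(st["orientation"]);p=np.array(st["tool_pos"]);t0=tabmid(st);off=p-t0
A_=B(-.140,0,.06+.115);print(t0,A_)
y=np.degrees(np.arctan2(-R[0,1],R[1,1]));turn=(-100.3-y+180)%360-180;print("turn",turn)
N=20;base=(np.zeros(3),0)
for i in range(1,25):
    s=min(i/N,1);s=s*s*(3-2*s);u=min(i/8,1)
    a=turn*s;P=t0+(A_-t0)*[s,s,u*u*(3-2*u)]+Ro.from_rotvec([0,0,a],degrees=True).apply(off)
    d=(P-p)*1e3-base[0]
    print(i,d.round().astype(int),round(a-base[1],1), P.round(3))
    if i%8==0: base=(base[0]+d.round(),base[1]+round(a-base[1],1))
E
```

```text
[0.47224203 0.11814687 0.09084712] [ 0.61603231 -0.01725609  0.175     ]
turn 95.25715981893285
1 [1 0 4] 0.7 [0.561 0.093 0.228]
2 [ 5  0 13] 2.7 [0.565 0.093 0.237]
3 [11  1 27] 5.8 [0.571 0.094 0.251]
4 [18  1 42] 9.9 [0.578 0.094 0.266]
5 [26  2 58] 14.9 [0.586 0.095 0.282]
6 [34  3 71] 20.6 [0.594 0.096 0.295]
7 [42  4 81] 26.8 [0.602 0.097 0.305]
8 [50  5 84] 33.5 [0.61  0.098 0.308]
9 [6 0 0] 7.0 [0.616 0.098 0.308]
10 [12  0  0] 14.1 [0.622 0.098 0.308]
11 [16 -1  0] 21.2 [0.626 0.097 0.308]
12 [19 -3  0] 28.2 [0.629 0.096 0.308]
13 [21 -5  0] 34.9 [0.631 0.093 0.308]
14 [22 -8  0] 41.2 [0.632 0.09  0.308]
15 [ 23 -12   0] 46.9 [0.633 0.086 0.308]
16 [ 23 -16   0] 51.9 [0.633 0.082 0.308]
17 [ 0 -4  0] 4.1 [0.633 0.078 0.308]
18 [ 0 -7  0] 7.2 [0.633 0.075 0.308]
19 [ 0 -9  0] 9.2 [0.633 0.073 0.308]
20 [  0 -10   0] 9.9 [0.633 0.072 0.308]
21 [  0 -10   0] 9.9 [0.633 0.072 0.308]
22 [  0 -10   0] 9.9 [0.633 0.072 0.308]
23 [  0 -10   0] 9.9 [0.633 0.072 0.308]
24 [  0 -10   0] 9.9 [0.633 0.072 0.308]
```

>>> send_rows --moves "-1 1 0 4 0 0 0.7; -1 5 0 13 0 0 2.7; -1 11 1 27 0 0 5.8; -1 18 1 42 0 0 9.9; -1 26 2 58 0 0 14.9; -1 34 3 71 0 0 20.6; -1 42 4 81 0 0 26.8; -1 50 5 84 0 0 33.5"

```text
clock: 13.7
tool_pos: [0.6101, 0.0983, 0.3089]
orientation: [[0.768, 0.312, -0.559], [0.255, -0.95, -0.18], [-0.587, -0.005, -0.81]]
contact_force: [0.3, -0.3, -2.7]
finger_gap: 0.107
finger_force: 58.5
```

>>> send_rows --moves "-1 6 0 0 0 0 7; -1 12 0 0 0 0 14.1; -1 16 -1 0 0 0 21.2; -1 19 -3 0 0 0 28.2; -1 21 -5 0 0 0 34.9; -1 22 -8 0 0 0 41.2; -1 23 -12 0 0 0 46.9; -1 23 -16 0 0 0 51.9"

```text
clock: 14.7
tool_pos: [0.6327, 0.0823, 0.308]
orientation: [[0.273, 0.94, -0.205], [0.761, -0.341, -0.551], [-0.588, -0.005, -0.809]]
contact_force: [0.8, -0.5, -2.6]
finger_gap: 0.109
finger_force: 58.5
```

>>> send_rows --moves "-1 0 -4 0 0 0 4.1; -1 0 -7 0 0 0 7.2; -1 0 -9 0 0 0 9.2; -1 0 -10 0 0 0 9.9; -1 0 -10 0 0 0 9.9; -1 0 -10 0 0 0 9.9; -1 0 -10 0 0 0 9.9; -1 0 -10 0 0 0 9.9"

```text
clock: 15.7
tool_pos: [0.6326, 0.0722, 0.3075]
orientation: [[0.141, 0.984, -0.109], [0.796, -0.178, -0.578], [-0.588, -0.005, -0.809]]
contact_force: [0.5, -0.8, -1.8]
finger_gap: 0.107
finger_force: 58.5
```

```bash
python3 - <<'E'
from h import *
st=manip.sense(); t=tabmid(st); print(t,(t[:2]-O)@BX,(t[:2]-O)@BY,np.round(st["q"],1),np.round(st["orientation"],3).tolist())
a,b,w=snap("side"),snap("top"),snap("wrist")
cv2.imwrite("pics/v4.png",np.vstack([np.hstack([cv2.resize(a["img"][130:290,150:340],(400,337),interpolation=cv2.INTER_CUBIC),cv2.resize(b["img"][140:260,270:400],(390,337),interpolation=cv2.INTER_CUBIC)]),np.hstack([cv2.resize(w["img"],(340,255)),np.zeros((255,450,3),np.uint8)])]))
E
```

```text
[ 0.61579806 -0.0174291   0.17418293] -0.13978790169391989 -0.0001995456367899981 [  6.7  40.4  72.  -34.6  81.6  26.4] [[0.141, 0.984, -0.109], [0.796, -0.178, -0.578], [-0.588, -0.005, -0.809]]
```

View pics/v4.png

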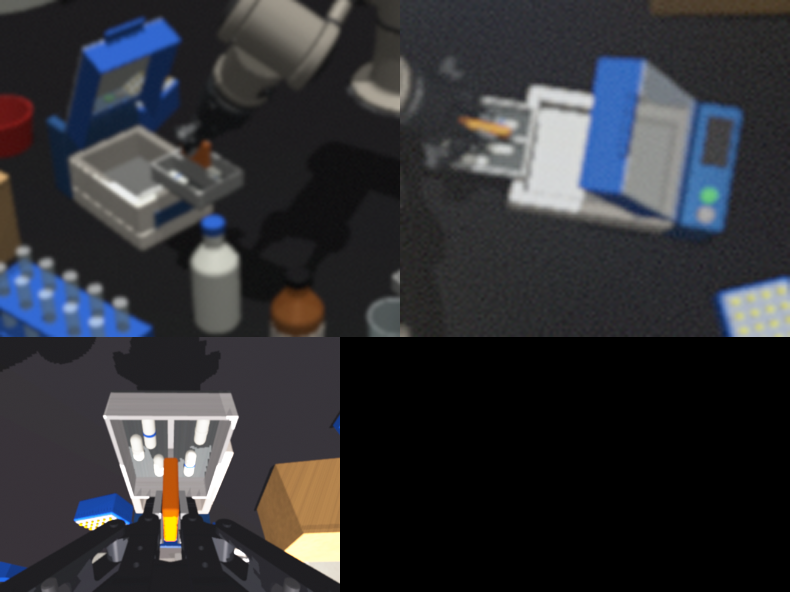

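The side view shows the basket hanging level in front of the bath with its bars in. The wrist view counts five bars. Next is a quick numeric check of the tab against the bath axis, then the entry.

```bash
python3 - <<'E'
from h import *
top=snap("top"); side=snap("side")
hsv=cv2.cvtColor(top["img"],cv2.COLOR_BGR2HSV); m=cv2.inRange(hsv,(3,110,70),(22,255,255)); m[:165]=0;m[220:]=0;m[:,:280]=0;m[:,320:]=0
ys,xs=np.nonzero(m)
P=np.array([at_z(top,p,.194)[:2] for p in zip(xs.astype(float),ys)]);c=P.mean(0);w,v=np.linalg.eigh(np.cov(P.T))
print(len(xs),c,(c-O)@BX,(c-O)@BY,np.degrees(np.arctan2(v[1,1],v[0,1])))
# lid lip: blue small tab atop in side view crop px approx (125,28)
print(at_z(side,[150+125/2.105,130+28/2.105],.318), B(.092-.199*np.cos(1.15),0,.318))
# move rows
st=manip.sense();t=tabmid(st)
for n,g in {"W1":B(-.075,0,.06+.105),"W2":B(-.03,0,.06+.095),"W3":B(-.012,0,.06+.055),"W4":B(-.006,0,.06+.036)}.items():
    print(n,((g-t)*1e3).round(1)); t=g
E
```

```text
50 [ 0.61470619 -0.02136863] -0.1357166266542174 -0.0005694165993062571 70.48999697889705
[ 0.59353137 -0.15630096  0.318     ] [ 0.58908485 -0.16553839  0.318     ]
W1 [-11.4 -63.8  -9.2]
W2 [ -8.  -44.3 -10. ]
W3 [ -3.2 -17.7 -40. ]
W4 [ -1.1  -5.9 -19. ]
```

>>> send_rows --moves "-1 -2 -10 -1 0 0 0; -1 -5 -28 -4 0 0 0; -1 -8.5 -48 -7 0 0 0; -1 -12 -66 -10 0 0 0; -1 -15 -83 -14 0 0 0; -1 -17.5 -97 -17 0 0 0; -1 -19 -106 -19 0 0 0; -1 -19.5 -108 -19 0 0 0"

```text
clock: 16.95
tool_pos: [0.613, -0.0364, 0.2884]
orientation: [[0.142, 0.984, -0.109], [0.796, -0.179, -0.578], [-0.588, -0.005, -0.809]]
contact_force: [0.7, -0.7, -2.7]
finger_gap: 0.104
finger_force: 58.5
```

>>> send_rows --moves "-1 -0.5 -2 -4 0 0 0; -1 -1 -5 -11 0 0 0; -1 -2 -9 -19 0 0 0; -1 -2.5 -12 -27 0 0 0; -1 -3 -15 -34 0 0 0; -1 -3 -18 -40 0 0 0; -1 -3 -18 -43 0 0 0; -1 -3 -18 -45 0 0 0"

```text
clock: 17.95
tool_pos: [0.6102, -0.0539, 0.2435]
orientation: [[0.141, 0.984, -0.108], [0.796, -0.178, -0.578], [-0.588, -0.005, -0.809]]
contact_force: [-0.5, -0.1, -2.5]
finger_gap: 0.107
finger_force: 58.5
```

```bash
python3 - <<'E'
from h import *
st=manip.sense(); t=tabmid(st); print(t,(t[:2]-O)@BX,(t[:2]-O)@BY,"under",t[2]-.06,np.round(st["contact_force"],1))
E
```

```text
[ 0.59337286 -0.14345252  0.11016097] -0.01178566727878623 0.00026990152081482954 under 0.05016097229261418 [-0.5 -0.1 -2.5]
```

>>> send_rows --moves "-1 0 -1 -3 0 0 0; -1 -0.5 -2 -6 0 0 0; -1 -0.5 -3 -8 0 0 0; -1 -1 -4 -10 0 0 0; -1 -1 -5 -12 0 0 0; -1 -1 -5 -13 0 0 0; -1 -1 -5 -14 0 0 0; -1 -1 -5 -14.5 0 0 0"

```text
clock: 18.95
tool_pos: [0.6091, -0.0588, 0.229]
orientation: [[0.141, 0.984, -0.108], [0.796, -0.178, -0.578], [-0.588, -0.005, -0.809]]
contact_force: [0.3, 0.4, -1.9]
finger_gap: 0.109
finger_force: 58.5
```

>>> send_rows --moves "-1 0 0 -0.5 0 0 0; -1 0 0 -1 0 0 0; -1 0 0 -1.5 0 0 0; -1 0 0 -2 0 0 0; -1 0 0 -2.5 0 0 0; -1 0 0 -3 0 0 0; -1 0 0 -3 0 0 0; -1 0 0 -3 0 0 0"

```text
clock: 19.95
tool_pos: [0.6089, -0.0586, 0.2286]
orientation: [[0.143, 0.984, -0.108], [0.795, -0.179, -0.58], [-0.59, -0.003, -0.808]]
contact_force: [-6.7, 5.6, 14.5]
finger_gap: 0.109
finger_force: 61.2
```

>>> send_rows --moves "-1 0 0 1.5 0 0 0; -1 0 0 2.2 0 0 0; -0.8 0 0 2.2 0 0 0; -0.7 0 0 2.2 0 0 0; -0.6 0 0 2.2 0 0 0; -0.4 0 0 2.2 0 0 0; -0.4 0 0 2.2 0 0 0; -0.4 0 0 2.2 0 0 0" --squeeze 20

```text
clock: 20.95
tool_pos: [0.6091, -0.0589, 0.2282]
orientation: [[0.141, 0.984, -0.108], [0.796, -0.178, -0.578], [-0.588, -0.005, -0.809]]
contact_force: [-0.2, -0.4, 0.1]
finger_gap: 0.303
finger_force: 0.0
```

```bash
python3 - <<'E'
from h import *
st=manip.sense(); print(np.round(st["contact_force"],1),st["tool_pos"],st["finger_gap"])
a,w=snap("side"),snap("wrist")
cv2.imwrite("pics/v5.png",np.hstack([cv2.resize(a["img"][140:250,160:270],(400,400),interpolation=cv2.INTER_CUBIC),cv2.resize(w["img"],(400,400))]))
E
```

```text
[-0.2 -0.4  0.1] [ 0.60913082 -0.0588784   0.22822444] 0.30260787357904806
```

View pics/v5.png

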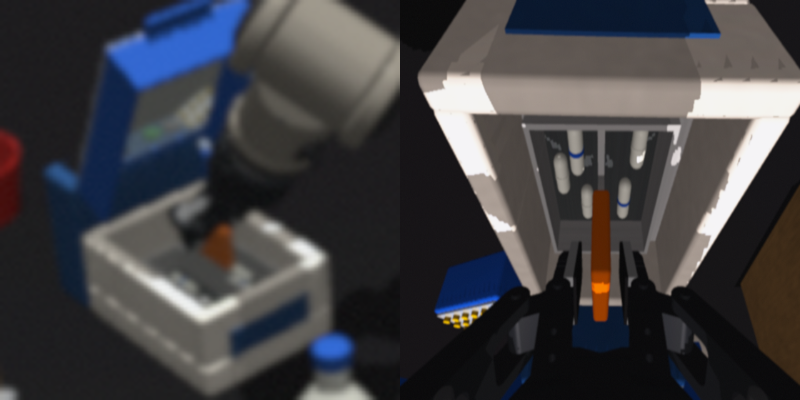

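The basket is standing in the tank with five bars and the fingers clear of the tab. I'll retract along the tool axis.

>>> send_rows --moves "-0.4 1 6 8 0 0 0; -0.4 3 17 24 0 0 0; -0.4 6 32 45 0 0 0; -0.4 10 52 73 0 0 0; -0.4 14 75 105 0 0 0; -0.6 18 98 137 0 0 0; -0.8 21 113 158 0 0 0; -1 22 116 162 0 0 0"

```text
clock: 22.05
tool_pos: [0.6311, 0.0588, 0.3931]
orientation: [[0.142, 0.984, -0.104], [0.797, -0.176, -0.578], [-0.587, -0.0, -0.81]]
contact_force: [0.5, 0.2, 0.2]
finger_gap: 0.005
finger_force: 0.0
```

>>> send_rows --moves "-1 0 0 25 4.4 -0.8 0; -1 0 0 55 8.8 -1.6 0; -1 0 0 85 13.3 -2.5 0; -1 0 0 115 17.7 -3.3 0; -1 0 0 140 22 -4.1 0; -1 0 0 160 26.5 -5 0; -1 0 0 170 31 -5.8 0; -1 0 0 175 35.4 -6.6 0"

```text
clock: 23.05
tool_pos: [0.631, 0.0569, 0.5656]
orientation: [[0.177, 0.984, -0.0], [0.984, -0.177, 0.002], [0.002, -0.001, -1.0]]
contact_force: [-0.6, -0.3, -1.1]
finger_gap: -0.002
finger_force: 0.0
```

```bash
python3 - <<'E'
from h import *
st=manip.sense();p=np.array(st["tool_pos"]);print(p,np.round(st["orientation"],2).tolist(),np.round(st["q"],1),st["finger_gap"])
print("over",((B(.075,0,.375+.1734)-p)*1e3).round())
# lid lip from two views by blue? use trace
a,b=snap("side"),snap("top")
for s in(a,b):
    for d in manip.trace(s,"lid_lip")[:1]:
        ys,xs=np.nonzero(d["region"]);print(d["confidence"],d["pixel"],xs.min(),xs.max(),ys.min(),ys.max())
for d in manip.trace(a,"basket")[:3]: print("basket",d["confidence"],d["pixel"],d["region"].sum())
cv2.imwrite("pics/v6.png",np.hstack([cv2.resize(s["img"][140:250,x:x+110],(400,400),interpolation=cv2.INTER_CUBIC) for s,x in((a,160),(b,290))]))
E
```

```text
[0.63098256 0.05685244 0.56556078] [[0.18, 0.98, -0.0], [0.98, -0.18, 0.0], [0.0, -0.0, -1.0]] [-1.800e+00  2.940e+01  4.730e+01  1.000e-01  1.033e+02  8.400e+00] -0.0021154683283522353
over [ -53. -286.  -17.]
0.57 [207.6, 159.8] 181 235 139 200
0.83 [346.7, 191.3] 329 368 161 217
basket 0.83 [215.2, 210.4] 456
basket 0.55 [454.4, 278.2] 1098
```

View pics/v6.png

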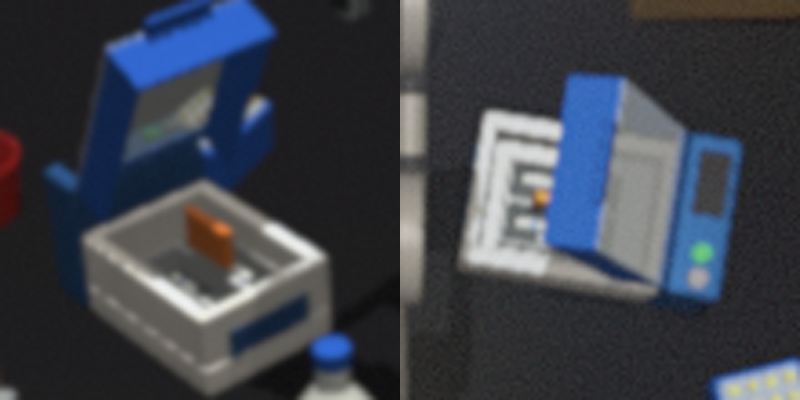

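The side view shows the basket upright and flat in the tank with the lid still open and the hand clear. I'll move behind the lip.

>>> send_rows --moves "-1 -5 -25 0 0 0 0; -1 -12 -65 -2 0 0 0; -1 -20 -110 -5 0 0 0; -1 -30 -160 -9 0 0 0; -1 -39 -210 -12 0 0 0; -1 -46 -250 -15 0 0 0; -1 -52 -280 -17 0 0 0; -1 -53 -286 -17 0 0 0"

```text
clock: 24.3
tool_pos: [0.5778, -0.2306, 0.5472]
orientation: [[0.179, 0.984, -0.003], [0.984, -0.179, -0.0], [-0.001, -0.003, -1.0]]
contact_force: [-0.3, -0.1, 0.2]
finger_gap: 0.001
finger_force: 0.0
```

```bash
python3 - <<'E'
from h import *
st=manip.sense();p=np.array(st["tool_pos"]);print(p,np.round(st["orientation"],2).tolist(),np.round(st["q"],1))
q=p
for i,t in enumerate([9]+list(np.linspace(1.15,-.03,17))):
    g=B(.075,0,.295+.1734) if t==9 else B(.092-.188*np.cos(t)+.011*np.sin(t),0,.137+.188*np.sin(t)+.1734)
    print(round(t,2),((g-q)*1e3).round(1), g.round(3))
    if i in(0,8,16): q=g
E
```

```text
[ 0.57779891 -0.23062644  0.54715445] [[0.18, 0.98, -0.0], [0.98, -0.18, -0.0], [-0.0, -0.0, -1.0]] [-28.8  27.8  52.8  -0.1  99.6 -18.5]
9 [ -0.2   1.8 -78.8] [ 0.578 -0.229  0.468]
1.15 [ 8.9 49.  13.6] [ 0.586 -0.18   0.482]
1.08 [11.2 61.5  7.5] [ 0.589 -0.167  0.476]
1.0 [13.4 73.7  0.4] [ 0.591 -0.155  0.469]
0.93 [15.5 85.4 -7.4] [ 0.593 -0.143  0.461]
0.86 [ 17.5  96.5 -16.1] [ 0.595 -0.132  0.452]
0.78 [ 19.4 107.  -25.6] [ 0.597 -0.122  0.443]
0.71 [ 21.2 116.8 -35.8] [ 0.599 -0.112  0.433]
0.63 [ 22.9 125.9 -46.7] [ 0.6   -0.103  0.422]
0.56 [  1.5   8.3 -11.5] [ 0.602 -0.095  0.41 ]
0.49 [  2.9  15.8 -23.5] [ 0.603 -0.087  0.398]
0.41 [  4.1  22.5 -36. ] [ 0.605 -0.08   0.386]
0.34 [  5.1  28.2 -48.9] [ 0.606 -0.075  0.373]
0.26 [  6.   33.  -62.1] [ 0.606 -0.07   0.36 ]
0.19 [  6.7  36.9 -75.6] [ 0.607 -0.066  0.346]
0.12 [  7.2  39.8 -89.3] [ 0.608 -0.063  0.332]
0.04 [   7.6   41.7 -103.1] [ 0.608 -0.061  0.319]
-0.03 [  0.2   0.9 -13.9] [ 0.608 -0.06   0.305]
```

>>> send_rows --moves "-1 0 0 -15 0 0 0; -1 0 0 -40 0 0 0; -1 0 2 -60 0 0 0; -1 0 2 -65 0 0 0; -1 3 15 -65 0 0 0; -1 6 30 -65 0 0 0; -1 8 42 -65 0 0 0; -1 9 51 -65 0 0 0"

```text
clock: 25.3
tool_pos: [0.5873, -0.1766, 0.4838]
orientation: [[0.175, 0.984, 0.0], [0.984, -0.175, -0.0], [-0.0, 0.0, -1.0]]
contact_force: [-0.6, 0.1, 0.1]
finger_gap: 0.004
finger_force: 0.0
```

>>> send_rows --moves "-1 1 6 -3 0 0 0; -1 2 12 -6 0 0 0; -1 3.5 18 -9 0 0 0; -1 4.5 25 -13 0 0 0; -1 5.5 31 -17 0 0 0; -1 6.5 36 -21 0 0 0; -1 7.5 42 -25 0 0 0; -1 8.5 47 -30 0 0 0"

```text
clock: 26.3
tool_pos: [0.5956, -0.1303, 0.4531]
orientation: [[0.176, 0.984, -0.001], [0.984, -0.176, 0.0], [0.0, -0.001, -1.0]]
contact_force: [-0.3, 0.1, 0.7]
finger_gap: 0.003
finger_force: 0.8
```

```bash
python3 - <<'E'
from h import *
st=manip.sense();p=np.array(st["tool_pos"]);print(p,st["contact_force"])
q=p
for i,t in enumerate(np.arange(.85,-.06,-.05)):
    g=B(.092-.188*np.cos(t)+.011*np.sin(t),0,.137+.188*np.sin(t)+.1734)
    print(round(t,2),((g-q)*1e3).round(1))
    if i in(7,15): q=g
E
```

```text
[ 0.59564074 -0.13033631  0.45308113] [-0.34140707  0.10064151  0.71634611]
0.85 [-0.4 -1.2 -1.4]
0.8 [ 0.9  5.9 -7.8]
0.75 [  2.2  12.8 -14.5]
0.7 [  3.4  19.3 -21.6]
0.65 [  4.5  25.5 -28.9]
0.6 [  5.5  31.4 -36.5]
0.55 [  6.5  36.9 -44.4]
0.5 [  7.5  42.  -52.5]
0.45 [ 0.9  4.7 -8.4]
0.4 [  1.6   9.  -16.9]
0.35 [  2.3  12.9 -25.7]
0.3 [  3.   16.4 -34.6]
0.25 [  3.5  19.4 -43.6]
0.2 [  4.   22.  -52.8]
0.15 [  4.4  24.1 -62. ]
0.1 [  4.7  25.8 -71.4]
0.05 [ 0.2  1.2 -9.4]
-0.0 [  0.4   2.  -18.8]
-0.05 [  0.4   2.3 -28.2]
```

>>> send_rows --moves "-1 1 6 -8 0 0 0; -1 2 13 -15 0 0 0; -1 3.5 19 -22 0 0 0; -1 4.5 25 -29 0 0 0; -1 5.5 31 -36 0 0 0; -1 6.5 37 -44 0 0 0; -1 7 40 -48 0 0 0; -1 7.5 42 -52 0 0 0"

```text
clock: 27.3
tool_pos: [0.6031, -0.0886, 0.4011]
orientation: [[0.176, 0.984, -0.001], [0.984, -0.176, 0.0], [0.0, -0.001, -1.0]]
contact_force: [-0.7, -0.6, 1.5]
finger_gap: -0.001
finger_force: 0.6
```

```bash
python3 - <<'E'
from h import *
a=snap("side"); print(a["st"]["tool_pos"],a["st"]["contact_force"])
cv2.imwrite("pics/v7.png",cv2.resize(a["img"][130:270,150:290],(560,560),interpolation=cv2.INTER_CUBIC))
E
```

```text
[ 0.60308894 -0.08856874  0.40105855] [-0.68367799 -0.59284045  1.54401097]
```

View pics/v7.png

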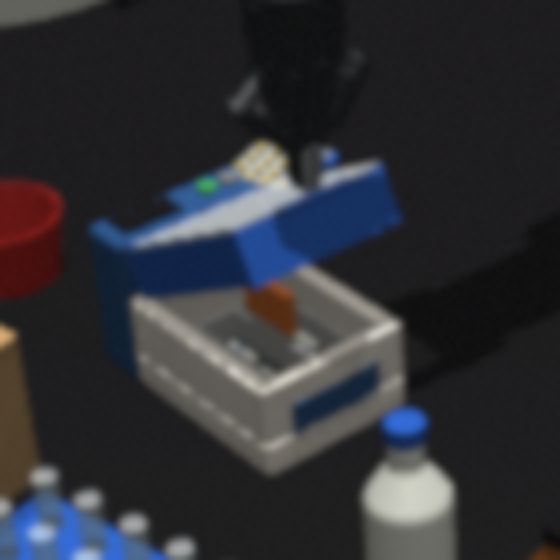

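The lid is following the fingertips, now about half shut at (270,220), and the basket stands undisturbed. Continuing.

>>> send_rows --moves "-1 1 4 -9 0 0 0; -1 1.5 8 -18 0 0 0; -1 2 12 -27 0 0 0; -1 3 15 -36 0 0 0; -1 3.5 18 -45 0 0 0; -1 4 20 -54 0 0 0; -1 4.5 22 -63 0 0 0; -1 4.5 23 -71 0 0 0"

```text
clock: 28.35
tool_pos: [0.6077, -0.0657, 0.3297]
orientation: [[0.176, 0.984, -0.001], [0.984, -0.176, 0.0], [-0.0, -0.001, -1.0]]
contact_force: [-0.2, -0.7, 0.9]
finger_gap: -0.003
finger_force: 0.6
```

>>> send_rows --moves "-1 0 1 -3 0 0 0; -1 0 1 -6 0 0 0; -1 0 2 -9 0 0 0; -1 0 2 -12 0 0 0; -1 0 2 -15 0 0 0; -1 0 2 -17 0 0 0; -1 0 2 -18 0 0 0; -1 0 2 -19 0 0 0"

```text
clock: 29.35
tool_pos: [0.6076, -0.0638, 0.3113]
orientation: [[0.176, 0.984, -0.001], [0.984, -0.176, 0.0], [-0.0, -0.001, -1.0]]
contact_force: [0.4, 0.9, 0.5]
finger_gap: 0.001
finger_force: 0.5
```

>>> send_rows --moves "-1 0 0 -1 0 0 0; -1 0 0 -2 0 0 0; -1 0 0 -3 0 0 0; -1 0 0 -3 0 0 0; -1 0 0 -4 0 0 0; -1 0 0 -4 0 0 0; -1 0 0 -4 0 0 0; -1 0 0 -4 0 0 0"

```text
clock: 30.35
tool_pos: [0.6074, -0.0638, 0.3103]
orientation: [[0.176, 0.984, 0.001], [0.984, -0.176, -0.001], [-0.0, 0.002, -1.0]]
contact_force: [-5.7, 1.6, 18.1]
finger_gap: -0.003
finger_force: 9.1
```

>>> send_rows --moves "-1 0 0 6 0 0 0; -1 0 0 20 0 0 0; -1 0 0 40 0 0 0; -1 0 0 70 0 0 0; -1 0 0 100 0 0 0; -1 0 0 120 0 0 0; -1 0 0 130 0 0 0; -1 0 0 130 0 0 0"

```text
clock: 31.35
tool_pos: [0.6076, -0.0639, 0.4377]
orientation: [[0.176, 0.984, 0.0], [0.984, -0.176, -0.0], [-0.0, 0.0, -1.0]]
contact_force: [0.6, 0.2, -0.9]
finger_gap: -0.001
finger_force: 0.0
```

```bash
python3 - <<'E'
from h import *
st=manip.sense(); print(st["tool_pos"],st["contact_force"])
a=snap("side")
# lid edge check: project shut lid front corners & check blue at front skirt
R=np.array(a["rvec"],float);t=np.array(a["tvec"],float)
hsv=cv2.cvtColor(a["img"],cv2.COLOR_BGR2HSV); blue=cv2.inRange(hsv,(100,130,60),(130,255,255))
for ang in(0,.05,.1,.2):
    n=[]
    for y in np.linspace(-.06,.06,7):
        # column of pixels across lid front top edge
        for d in(-.012,-.03):
            r=.19; x=.092-r*np.cos(ang)+d*np.sin(ang)*-1*-1; z=.137+r*np.sin(ang)+d*np.cos(ang)
            px=cv2.projectPoints(B(x,y,z)[None],R,t,np.array(a["intrinsics"]),np.array(a["D"]))[0].ravel().round().astype(int); n.append(int(blue[px[1],px[0]]>0))
    print(ang,n)
c=[cv2.projectPoints(B(-.098,y,z)[None],R,t,np.array(a["intrinsics"]),np.array(a["D"]))[0].ravel() for y in(-.05,.05) for z in np.arange(.06,.17,.01)]
print([(round(q[0]),round(q[1]),int(blue[int(round(q[1])),int(round(q[0]))]>0)) for q in c])
E
```

```text
[ 0.60761147 -0.06390816  0.43767231] [ 0.58682237  0.21276484 -0.89881336]
0 [1, 1, 1, 1, 1, 1, 1, 1, 1, 1, 1, 1, 1, 1]
0.05 [0, 1, 0, 1, 0, 1, 0, 1, 0, 1, 0, 1, 0, 1]
0.1 [0, 1, 0, 1, 0, 1, 0, 1, 0, 1, 0, 1, 0, 1]
0.2 [0, 0, 0, 0, 0, 0, 0, 0, 0, 0, 0, 0, 0, 0]
[(247, 219, 0), (247, 216, 0), (247, 214, 0), (246, 211, 1), (246, 209, 1), (246, 206, 1), (246, 203, 1), (246, 201, 0), (246, 198, 0), (246, 196, 0), (246, 193, 0), (245, 190, 0), (223, 231, 0), (223, 229, 0), (223, 226, 0), (222, 224, 0), (222, 221, 1), (222, 218, 1), (222, 216, 1), (221, 213, 0), (221, 210, 0), (221, 208, 0), (221, 205, 0), (221, 202, 0)]
```

The front skirt lines up with the shut position at angle 0, and the robot is clear of everything.

```bash
python3 -c "
from cell import manip
print(manip.sign_off())"
```

```text
the job is handed in; nothing more can be done
None
```

The orange basket stands flat in the bath and held all five bars when last seen before the lid closed; the lid is fully shut, the arm is clear, and the job is handed in at about 31 s (no verdict returned).

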